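Swing the ring light over the amber dish

ROBOT

A 6-joint arm with a two-finger parallel gripper is mounted at the origin on the work surface. World frame = base frame: x ahead of the robot, y to its left, z up, the work surface at z = 0. Lengths are in mm, angles in degrees, forces in N, time in s.
With the tool pointing down it reaches from about 300 to 850 mm from the base axis. Payload 4.2 kg.
Tool frame: the origin (TCP) lies on the centre line of the jaws, within the pads' length; the fingertips stand 14 mm ahead of it and the grasp point (between the pads) lies 5 mm behind it; z points along the fingers, y is the line along which they close (so a half turn about z gives the same grasp; the last joint's range is limited). The gripper opens to 91 mm and grips with 3 to 60 N. Pads are 32 mm wide; open, the fingers measure 118 mm over their backs; the gripper's body (76 mm by 178 mm) begins 60 mm behind the grasp point.
Start: joints at [-71.792, 18.312, 89.639, -0, 72.044, -1.146], TCP at [190.565, -542.519, 227.976] pointing down, gripper open.
Joint ranges: [-177.97, 177.97], [-48.28, 115.42], [12.27, 149.76], [-77.06, 257.06], [2.81, 150.46], [-146.56, 146.56]. Speed limits (degrees/s): [147.25, 147.25, 180, 180, 180, 180].

INTERFACE

Orientations are given as [roll, pitch, yaw] about the fixed x, y, z axes, in that order (R = Rz(yaw) Ry(pitch) Rx(roll)).
In Python, from workcell import * gives the robot as it stands. The module is installed in compiled form; this text tells all that it offers.
- The arm moves only by the shell command python3 -m crank 'ROWS' [FORCE]. ROWS is JSON, a list of rows, each an object of numbers: "grip": the finger opening in m, from 0 to 0.0912; "x", "y", "z": the shift along the tool's x, y, z in m; "yaw": the turn about the tool's z in rad. In form: [{"grip": .., "x": .., "y": .., "z": .., "yaw": ..}, ...]. A call has exactly 5 rows; each row is the pose to reach, as a shift and turn from the pose commanded when the call began, along the tool's axes at that moment; what a row does not reach only later rows make up. A row lasts 1/12 s, in which the tool goes at most 41.7 mm and 7.16 degrees, less where a joint would pass 70% of its speed; a pose out of reach is approached as far as the arm can. A call with a gripper value outside its range is refused whole. The fingers move at their own pace and stop on an object; FORCE is the grip in N (left out, the last holds). Time passes only in rows, so rows that repeat a pose let the fingers close, or fill a call up. It gives the time, the measured TCP pose, the force, the opening and the grip force at its end, in the units of the state.
- state(): the state, without advancing time (a new reading comes with each control period).
- grab_frame(name): name is "side" or "top"; returns the picture (480x640x3 uint8, red, green, blue); there is no depth.
- camera_model(name): a dict with "intrinsics" (3x3 intrinsics, pixels), "R" (3x3) and "t" (3): a world point X has camera coordinates R X + t. Camera axes: x right, y down, z forward; pixel columns grow to the right and rows downward; lengths in mm; the calibration is good to about 2 mm. A picture is of the moment at which its call begins. camera_model takes no time and is no camera call.
- job_done(): hands the job in; it is judged then, once.
The state is a dict: "time_s": time; "qpos": joint angles; "qvel": joint speeds; "effort": joint torques, N m; "ee_pos": TCP position; "ee_rot": TCP orientation; "force": force on the tool from outside, world axes, zero at the start; "torque": the same for the moment, N m; "gripper_width": finger opening in mm; "gripper_force": force on a finger pad.
Only numpy, scipy, OpenCV 4.12 (cv2) and the standard library are available. Lean on these libraries where they do the work, as an engineer would, in place of code of your own. Each camera call takes 0.05 s, during which the arm holds its last target. There are 200 camera calls.

TASK

Bring the swing-arm ring light round over the amber specimen dish. First move the tall bottle or can that stands between the light and that dish out of the way and set it down upright in the yellow tray, then swing the arm round until the ring is centred over the dish. Leave the other tall container, both dishes and the mouse where they are.

Things in the scene. Friction and masses are not known exactly. Their poses are not given: they have to be found in the camera images.
- stand: Stand of the ring light: grey round foot 100 mm across and 18 mm high, with an upright steel post 22 mm across, 200 mm high. Origin: on the bench under the post, which is the arm's hinge axis. Fixed. Its x axis points roughly away from the robot, its y axis roughly to the robot's left.
- lamp_arm (a joint): Turn of the light's arm about the vertical post, rad. 0: it points along the stand's -x axis (towards the robot); positive: its free end is on the stand's +y side (robot's left); limits -1.6, 1.6. Friction holds it where left; about 1.5 N moves it.
- lamp_center (a point): Centre of the black ring light's lower face, 240 mm from the post axis. Ring 75 mm outside, 50 mm inside, from 100 to 130 mm above the bench; the arm meets its post side.
- bar_mid (a point): Point on the arm's top centre line, 170 mm from the post axis, 142 mm above the bench. The arm is a white bar 16 mm wide and 16 mm high, from 126 to 142 mm above the bench, reaching from the post to the ring.
- dish_amber: The dish to be lit: clear with orange-amber contents, 60 mm across, 14 mm high, loose on one of two black round stages (88 mm across, 10 mm high, low steel stops up to 15 mm), left and right. Each stage is fixed to the stand by a flat link 24 mm wide, 5 mm high, its centre 240 mm from the post, so the ring can stand right over it. Origin: centre of underside.
- dish_blue: Like the amber dish but with blue contents, on the other stage; leave alone. Origin: centre of its underside.
- reagent_bottle: White bottle with red cap standing on the bench between the light's start and the left stage: body 50 mm across, 165 mm high; the cap, 36 mm across, is the top 40 mm (125 to 165 mm) and is the place to grip. 0.14 to 0.28 kg. Origin: centre of its underside.
- duster_can: Blue can with black cap standing on the bench between the light's start and the right stage: body 50 mm across, 165 mm high; the cap, 36 mm across, is the top 40 mm (125 to 165 mm) and is the place to grip. 0.14 to 0.28 kg. Origin: centre of its underside.
- tray: Yellow open square tray, 110 mm outside, walls 4 mm thick and 22 mm high, floor 4 mm above the bench; fixed. It stands nearer to the robot, left or right; a grey closed slide box 100 mm square and 38 mm high stands on the other side. Origin: centre of its underside.
- mouse: Black computer mouse, 105 x 60 x 30 mm, on the right; leave alone. Origin: centre of its underside.

How it is judged:
By the outcome, as a careful person would: the job done as asked, in the order asked, and still so for the second after the job is handed in, with the robot touching nothing.
It also fails if it takes over 58 s, if anything falls off the work surface, if the arm or the gripper's body presses on something with over 40 N, if the wrist force passes 120 N, or if a joint passes its speed limit or range.

## Working session

There is one attempt and no reset: what is moved stays moved. The work goes in short steps, Python scripts to look and compute and a shell command to move; the robot and the scene stay as the last step left them, time stands still between calls to the robot, and variables do not carry over. Pictures are saved under pics/ and viewed, at most 10 in all, crops included, and the job is handed in when it is done.

```bash
mkdir -p pics
python3 - <<'E'
from workcell import *
import cv2
for n in("top","side"):
    cv2.imwrite(f"pics/{n}0.png",grab_frame(n)[:,:,::-1]); c=camera_model(n); print(n,c)
s=state();print(s["ee_pos"],s["ee_rot"],s["time_s"],s["gripper_width"])
E
```

```text
top {'intrinsics': array([[616.70659677,   0.        , 323.00322144],
       [  0.        , 616.70659677, 231.73064325],
       [  0.        ,   0.        ,   1.        ]]), 'R': array([[-0.0072908 , -0.9998795 ,  0.01370526],
       [-0.98904006,  0.00518922, -0.14755623],
       [ 0.14746733, -0.01463085, -0.98895871]]), 't': array([ -73.05594399,  548.7435424 , 1497.91012369])}
side {'intrinsics': array([[473.65699937,   0.        , 326.01525906],
       [  0.        , 473.65699937, 236.10151444],
       [  0.        ,   0.        ,   1.        ]]), 'R': array([[-0.98584511, -0.16762249,  0.0034826 ],
       [-0.10819593,  0.62019492, -0.77695039],
       [ 0.12807447, -0.76632954, -0.6295522 ]]), 't': array([ 507.01834326,  189.45143363, 1154.48215754])}
[ 190.42778688 -542.08094128  227.20392858] [-1.79906530e+02 -2.09913378e-03  1.93558810e+01] 0.1 90.827892702439
```

View pics/top0.png

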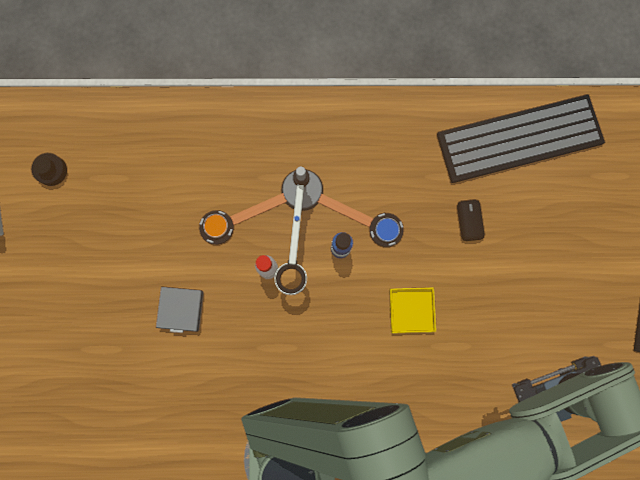

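View pics/side0.png

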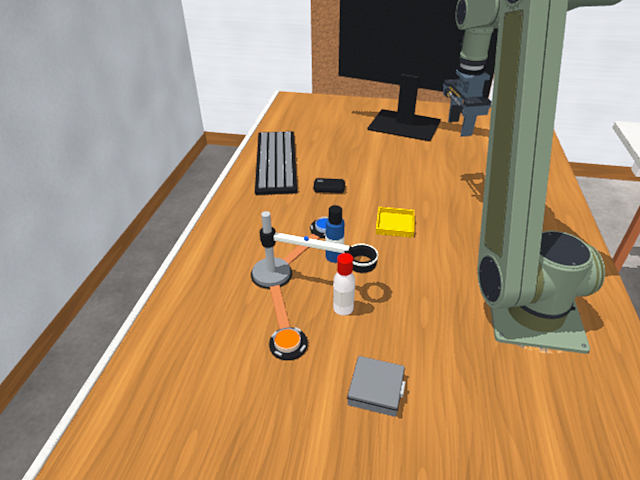

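The amber dish is on the left at (216,226) in the top view. The red-capped bottle, cap at (264,263), blocks the ring at (291,278), and the tray is on the right at (412,310). I'll enlarge the top view for accurate pixels.

Run:
```python
import cv2
i=cv2.imread("pics/top0.png")[160:340,190:440]
cv2.imwrite("pics/crop0.png",cv2.resize(i,None,fx=3.2,fy=3.2,interpolation=cv2.INTER_CUBIC))
i=cv2.imread("pics/side0.png")[195:365,240:430]
cv2.imwrite("pics/crop1.png",cv2.resize(i,None,fx=3.5,fy=3.5,interpolation=cv2.INTER_CUBIC))
```

```text
(no output)
```

View pics/crop0.png

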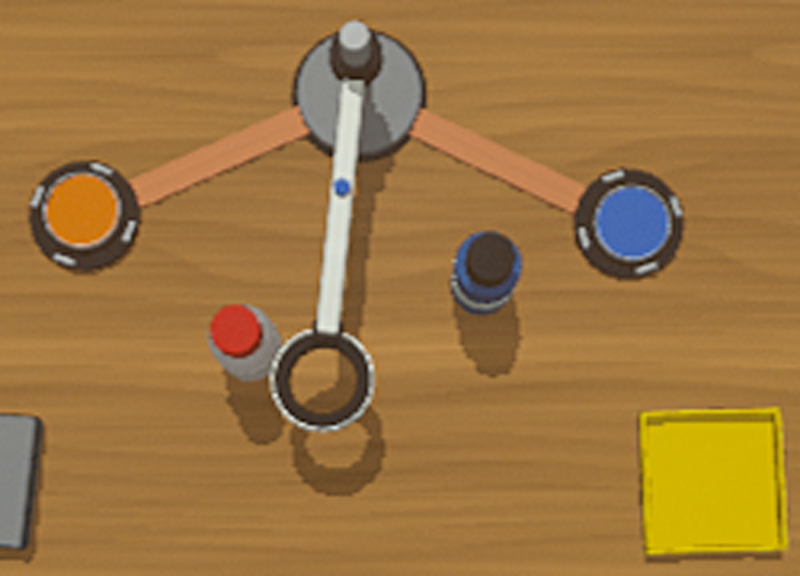

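View pics/crop1.png

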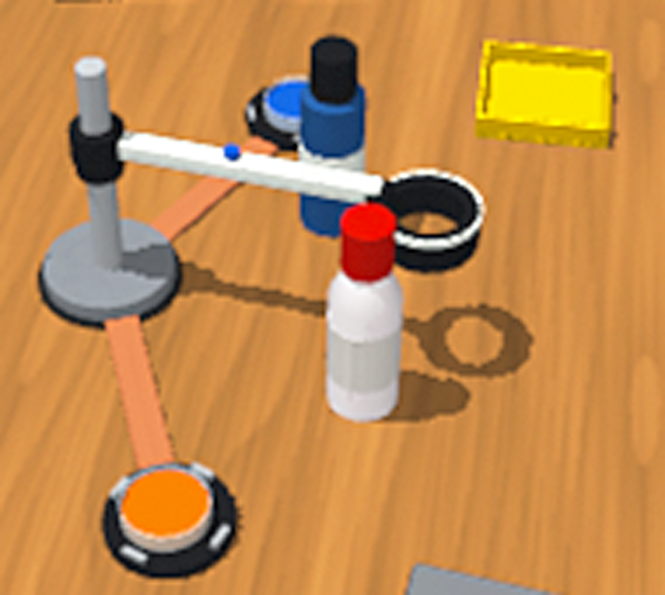

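Crop 0: cap top centre (236,330), ring top (323,379), post top (354,37), amber dish top (82,210), tray rim centre about (714,482). Crop 1: cap top centre (369,222), amber dish (165,502).

```bash
cat > h.py <<'E'
from workcell import *
import numpy as np
def back(n,u,v,z):
    c=camera_model(n); d=c["R"].T@np.linalg.solve(c["intrinsics"],[u,v,1]); o=-c["R"].T@c["t"]
    return o+d*(z-o[2])/d[2]
E
python3 - <<'E'
from h import *
for k,u,v,z in [("cap",236,330,165),("ring",323,379,130),("post",354,37,200),("foot",360,93,18),("amber",82,210,24),("blue",632,222,24),("can",491,257,165),("tr",640,411,22),("tr",780,408,22),("tr",788,552,22),("tr",648,558,22),("dot",342,187,142)]:
    print(k,z,back("top",190+(u-1.1)/3.2,160+(v-1.1)/3.2,z).round(1))
for k,u,v,z in [("cap",369,222,165),("post",90,67,200),("amber",165,502,24),("ring",433,208,130),("can",334,50,165),("dot",232,152,145)]:
    print("side",k,back("side",240+(u-1.2)/3.5,195+(v-1.2)/3.5,z).round(1))
E
```

```text
cap 165 [459.2  61.3 165. ]
ring 130 [426.6   0.9 130. ]
post 200 [663.6 -23.6 200. ]
foot 18 [663.3 -24.3  18. ]
amber 24 [568.7 194.8  24. ]
blue 24 [ 556.9 -239.1   24. ]
can 165 [ 510.5 -120.5  165. ]
tr 22 [ 408.  -242.2   22. ]
tr 22 [ 409.6 -351.8   22. ]
tr 22 [ 298.5 -354.2   22. ]
tr 22 [ 294.8 -245.7   22. ]
dot 142 [565.8 -13.4 142. ]
side cap [461.1  61.2 165. ]
side post [666.3 -24.7 200. ]
side amber [570.8 193.6  24. ]
side ring [4.245e+02 4.000e-01 1.300e+02]
side can [ 512.  -121.2  165. ]
side dot [567.1 -17.1 145. ]
```

Both cameras agree: post (664,-24), bottle (460,61), amber dish (570,194) at 238 mm from the post, ring at 240 mm, tray centre (352,-298). I'll grip the bottle with the fingers tangential to the ring (yaw 60°).

```bash
cat > to.py <<'E'
import sys
from h import *
from scipy.spatial.transform import Rotation as R
x,y,z,psi=map(float,sys.argv[1:5]); s=state(); p=np.array(s["ee_pos"]); r=R.from_euler("xyz",s["ee_rot"],degrees=True)
psi0=s["ee_rot"][2]; print("t",round(s["time_s"],2),"at",p.round(1),"rot",np.round(s["ee_rot"],1),"F",np.round(s["force"],1),"w",round(s["gripper_width"],1))
print("shift m",(r.inv().apply(np.array([x,y,z])-p)/1000).round(4),"yaw rad",round(float(np.radians(psi0-psi)),4))
E
python3 to.py 460 61 228 60
```

```text
t 0.1 at [ 190.4 -542.1  227.2] rot [-179.9   -0.    19.4] F [0.3 0.8 1. ] w 90.8
shift m [ 0.4542 -0.4796  0.    ] yaw rad -0.7094
```

```bash
python3 -m crank '[{"grip":0.08,"x":0.0275,"y":-0.029,"z":0,"yaw":-0.1},{"grip":0.08,"x":0.055,"y":-0.058,"z":0,"yaw":-0.2},{"grip":0.08,"x":0.0825,"y":-0.087,"z":0,"yaw":-0.3},{"grip":0.08,"x":0.11,"y":-0.116,"z":0,"yaw":-0.4},{"grip":0.08,"x":0.1375,"y":-0.145,"z":0,"yaw":-0.5}]' 20; python3 to.py 460 61 228 60
```

```text
time_s: 0.52
ee_pos: [272.3, -358.2, 227.5]
ee_rot: [-180.0, -0.0, 48.2]
force: [1.6, -0.1, 0.4]
gripper_width: 80.0
gripper_force: 0.0
t 0.52 at [ 272.3 -358.2  227.5] rot [-180.    -0.    48.2] F [ 1.6 -0.1  0.4] w 80.0
shift m [ 4.377e-01 -1.393e-01 -2.000e-04] yaw rad -0.2054
```

```bash
python3 -m crank '[{"grip":0.08,"x":0.038,"y":-0.012,"z":0,"yaw":-0.05},{"grip":0.08,"x":0.076,"y":-0.024,"z":0,"yaw":-0.1},{"grip":0.08,"x":0.114,"y":-0.036,"z":0,"yaw":-0.15},{"grip":0.08,"x":0.152,"y":-0.048,"z":0,"yaw":-0.205},{"grip":0.08,"x":0.19,"y":-0.06,"z":0,"yaw":-0.205}]'; python3 to.py 460 61 228 60
```

```text
time_s: 0.93
ee_pos: [354.8, -176.9, 227.8]
ee_rot: [-180.0, 0.0, 59.8]
force: [0.7, 0.6, -0.8]
gripper_width: 80.1
gripper_force: 0.0
t 0.93 at [ 354.8 -176.9  227.8] rot [-180.     0.    59.8] F [ 0.7  0.6 -0.8] w 80.1
shift m [ 2.585e-01 -2.860e-02 -2.000e-04] yaw rad -0.0031
```

```bash
sleep 0
python3 -m crank '[{"grip":0.08,"x":0.04,"y":-0.004,"z":0,"yaw":0},{"grip":0.08,"x":0.08,"y":-0.009,"z":0,"yaw":0},{"grip":0.08,"x":0.12,"y":-0.013,"z":0,"yaw":0},{"grip":0.08,"x":0.16,"y":-0.018,"z":0,"yaw":0},{"grip":0.08,"x":0.2,"y":-0.022,"z":0,"yaw":0}]'; python3 -m crank '[{"grip":0.08,"x":0.03,"y":-0.003,"z":0,"yaw":0},{"grip":0.08,"x":0.054,"y":-0.006,"z":0,"yaw":0},{"grip":0.08,"x":0.054,"y":-0.006,"z":0,"yaw":0},{"grip":0.08,"x":0.054,"y":-0.006,"z":0,"yaw":0},{"grip":0.08,"x":0.054,"y":-0.006,"z":0,"yaw":0}]' >/dev/null; python3 to.py 460 61 146 60
```

```text
time_s: 1.35
ee_pos: [436.5, 7.1, 227.8]
ee_rot: [-180.0, 0.0, 59.8]
force: [0.2, 0.3, 0.6]
gripper_width: 80.1
gripper_force: 0.0
t 1.77 at [458.   54.3 227.6] rot [-1.80e+02  1.00e-01  5.98e+01] F [ 0.  -0.4  0.6] w 79.7
shift m [ 0.0069 -0.0015  0.0815] yaw rad -0.0042
```

```bash
python3 -m crank '[{"grip":0.08,"x":0.007,"y":-0.0015,"z":0,"yaw":0},{"grip":0.08,"x":0.007,"y":-0.0015,"z":0.025,"yaw":0},{"grip":0.08,"x":0.007,"y":-0.0015,"z":0.05,"yaw":0},{"grip":0.08,"x":0.007,"y":-0.0015,"z":0.07,"yaw":0},{"grip":0.08,"x":0.007,"y":-0.0015,"z":0.082,"yaw":0}]' >/dev/null; python3 -m crank '[{"grip":0.03,"x":0,"y":0,"z":0,"yaw":0},{"grip":0.03,"x":0,"y":0,"z":0,"yaw":0},{"grip":0.03,"x":0,"y":0,"z":0,"yaw":0},{"grip":0.03,"x":0,"y":0,"z":0,"yaw":0},{"grip":0.03,"x":0,"y":0,"z":0,"yaw":0}]' 25; python3 to.py 460 61 146 60
```

```text
time_s: 2.6
ee_pos: [461.5, 61.5, 147.0]
ee_rot: [179.9, -0.1, 59.7]
force: [-0.4, 0.3, -0.1]
gripper_width: 49.8
gripper_force: 0.0
t 2.6 at [461.5  61.5 147. ] rot [ 1.799e+02 -1.000e-01  5.970e+01] F [-0.4  0.3 -0.1] w 49.8
shift m [-0.0011 -0.001   0.001 ] yaw rad -0.0047
```

```bash
python3 -m crank '[{"grip":0.03,"x":0,"y":0,"z":0,"yaw":0},{"grip":0.03,"x":0,"y":0,"z":0,"yaw":0},{"grip":0.03,"x":0,"y":0,"z":0,"yaw":0},{"grip":0.03,"x":0,"y":0,"z":0,"yaw":0},{"grip":0.03,"x":0,"y":0,"z":0,"yaw":0}]' 25; python3 to.py 460 61 146 60
```

```text
time_s: 3.02
ee_pos: [461.4, 61.5, 146.4]
ee_rot: [179.9, -0.0, 59.8]
force: [0.7, -0.5, 3.5]
gripper_width: 35.6
gripper_force: 25.0
t 3.02 at [461.4  61.5 146.4] rot [179.9  -0.   59.8] F [ 0.7 -0.5  3.5] w 35.6
shift m [-0.0011 -0.0009  0.0004] yaw rad -0.0042
```

Gripped at 35.6 mm, 25 N, which matches the cap. Next is to lift it well above the ring, shifting slightly away from it.

```bash
python3 -m crank '[{"grip":0.03,"x":0.003,"y":0,"z":-0.008,"yaw":0},{"grip":0.03,"x":0.01,"y":0,"z":-0.03,"yaw":0},{"grip":0.03,"x":0.015,"y":0,"z":-0.06,"yaw":0},{"grip":0.03,"x":0.015,"y":0,"z":-0.09,"yaw":0},{"grip":0.03,"x":0.015,"y":0,"z":-0.12,"yaw":0}]'; python3 -m crank '[{"grip":0.03,"x":0,"y":0,"z":-0.03,"yaw":0},{"grip":0.03,"x":0,"y":0,"z":-0.05,"yaw":0},{"grip":0.03,"x":0,"y":0,"z":-0.055,"yaw":0},{"grip":0.03,"x":0,"y":0,"z":-0.055,"yaw":0},{"grip":0.03,"x":0,"y":0,"z":-0.055,"yaw":0}]'; python3 to.py 352 -298 320 60
```

```text
time_s: 3.43
ee_pos: [467.5, 74.9, 266.8]
ee_rot: [-179.9, 0.1, 59.8]
force: [0.1, -0.1, -2.6]
gripper_width: 35.5
gripper_force: 25.0
time_s: 3.85
ee_pos: [467.5, 74.5, 319.5]
ee_rot: [-179.9, 0.1, 59.8]
force: [0.0, -0.8, -2.9]
gripper_width: 35.7
gripper_force: 25.0
t 3.85 at [467.5  74.5 319.5] rot [-1.799e+02  1.000e-01  5.980e+01] F [ 0.  -0.8 -2.9] w 35.7
shift m [-3.80e-01  8.79e-02 -1.00e-04] yaw rad -0.0043
```

```bash
python3 -m crank '[{"grip":0.03,"x":-0.015,"y":0.0035,"z":0,"yaw":0},{"grip":0.03,"x":-0.045,"y":0.0105,"z":0,"yaw":0},{"grip":0.03,"x":-0.075,"y":0.0175,"z":0,"yaw":0},{"grip":0.03,"x":-0.105,"y":0.0245,"z":0,"yaw":0},{"grip":0.03,"x":-0.135,"y":0.0315,"z":0,"yaw":0}]' >/dev/null; python3 -m crank '[{"grip":0.03,"x":-0.03,"y":0.007,"z":0,"yaw":0},{"grip":0.03,"x":-0.06,"y":0.014,"z":0,"yaw":0},{"grip":0.03,"x":-0.09,"y":0.021,"z":0,"yaw":0},{"grip":0.03,"x":-0.12,"y":0.028,"z":0,"yaw":0},{"grip":0.03,"x":-0.145,"y":0.034,"z":0,"yaw":0}]' >/dev/null;  python3 -m crank '[{"grip":0.03,"x":-0.03,"y":0.007,"z":0,"yaw":0},{"grip":0.03,"x":-0.06,"y":0.014,"z":0,"yaw":0},{"grip":0.03,"x":-0.085,"y":0.019,"z":0,"yaw":0},{"grip":0.03,"x":-0.098,"y":0.022,"z":0,"yaw":0},{"grip":0.03,"x":-0.1,"y":0.0224,"z":0,"yaw":0}]'; python3 to.py 352 -298 150 60
```

```text
time_s: 5.1
ee_pos: [351.3, -299.5, 318.4]
ee_rot: [-179.7, -0.0, 59.6]
force: [0.5, 0.2, -2.4]
gripper_width: 35.6
gripper_force: 25.0
t 5.1 at [ 351.3 -299.5  318.4] rot [-179.7   -0.    59.6] F [ 0.5  0.2 -2.4] w 35.6
shift m [0.0017 0.0007 0.1684] yaw rad -0.0076
```

```bash
python3 -m crank '[{"grip":0.03,"x":0.001,"y":0,"z":0.02,"yaw":0},{"grip":0.03,"x":0.001,"y":0,"z":0.055,"yaw":0},{"grip":0.03,"x":0.001,"y":0,"z":0.09,"yaw":0},{"grip":0.03,"x":0.001,"y":0,"z":0.12,"yaw":0},{"grip":0.03,"x":0.001,"y":0,"z":0.14,"yaw":0}]'; python3 -m crank '[{"grip":0.03,"x":0,"y":0,"z":0.01,"yaw":0},{"grip":0.03,"x":0,"y":0,"z":0.018,"yaw":0},{"grip":0.03,"x":0,"y":0,"z":0.023,"yaw":0},{"grip":0.03,"x":0,"y":0,"z":0.025,"yaw":0},{"grip":0.03,"x":0,"y":0,"z":0.025,"yaw":0}]'; python3 to.py 352 -298 150 60
python3 - <<'E'
from workcell import *
import cv2
i=grab_frame("side")[130:290,300:500,::-1]
cv2.imwrite("pics/place.png",cv2.resize(i,None,fx=3,fy=3,interpolation=cv2.INTER_CUBIC))
E
```

```text
time_s: 5.52
ee_pos: [351.3, -294.2, 176.6]
ee_rot: [-179.6, -0.1, 59.8]
force: [0.3, 0.0, -2.7]
gripper_width: 35.6
gripper_force: 25.0
time_s: 5.93
ee_pos: [353.4, -296.9, 155.8]
ee_rot: [-180.0, -0.0, 59.8]
force: [-0.2, 0.4, -2.0]
gripper_width: 35.6
gripper_force: 25.0
t 5.93 at [ 353.4 -296.9  155.8] rot [-180.    -0.    59.8] F [-0.2  0.4 -2. ] w 35.6
shift m [-0.0017 -0.0007  0.0058] yaw rad -0.0042
```

View pics/place.png

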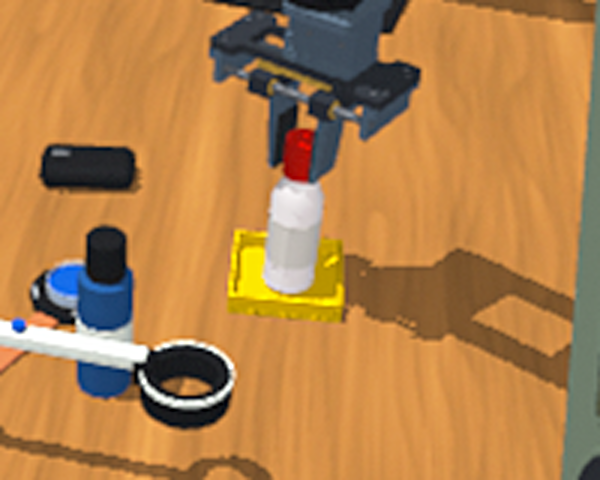

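The bottle hangs upright over the tray, with its base at crop (290,280), inside the walls. Lower it slowly until it touches.

```bash
python3 -m crank '[{"grip":0.03,"x":0,"y":0,"z":0.002,"yaw":0},{"grip":0.03,"x":0,"y":0,"z":0.003,"yaw":0},{"grip":0.03,"x":0,"y":0,"z":0.004,"yaw":0},{"grip":0.03,"x":0,"y":0,"z":0.005,"yaw":0},{"grip":0.03,"x":0,"y":0,"z":0.005,"yaw":0}]'
```

```text
time_s: 6.4
ee_pos: [353.3, -297.2, 150.9]
ee_rot: [180.0, 0.0, 59.7]
force: [-0.6, -0.5, -2.8]
gripper_width: 35.9
gripper_force: 25.0
```

```bash
python3 -m crank '[{"grip":0.03,"x":0,"y":0,"z":0.0005,"yaw":0},{"grip":0.03,"x":0,"y":0,"z":0.001,"yaw":0},{"grip":0.03,"x":0,"y":0,"z":0.0015,"yaw":0},{"grip":0.03,"x":0,"y":0,"z":0.0015,"yaw":0},{"grip":0.03,"x":0,"y":0,"z":0.0015,"yaw":0}]'
```

```text
time_s: 6.82
ee_pos: [353.6, -297.5, 150.3]
ee_rot: [179.9, 0.0, 59.7]
force: [-0.7, 1.2, 5.7]
gripper_width: 35.5
gripper_force: 25.0
```

Contact: the force went from −2.8 to +5.7 N. Release.

```bash
python3 -m crank '[{"grip":0.08,"x":0,"y":0,"z":-0.001,"yaw":0},{"grip":0.08,"x":0,"y":0,"z":-0.001,"yaw":0},{"grip":0.08,"x":0,"y":0,"z":-0.001,"yaw":0},{"grip":0.08,"x":0,"y":0,"z":-0.001,"yaw":0},{"grip":0.08,"x":0,"y":0,"z":-0.001,"yaw":0}]' >/dev/null
python3 -m crank '[{"grip":0.08,"x":0,"y":0,"z":-0.01,"yaw":0},{"grip":0.08,"x":0,"y":0,"z":-0.03,"yaw":0},{"grip":0.08,"x":0,"y":0,"z":-0.06,"yaw":0},{"grip":0.08,"x":0,"y":0,"z":-0.09,"yaw":0},{"grip":0.08,"x":0,"y":0,"z":-0.12,"yaw":0}]'
python3 - <<'E'
from workcell import *
import cv2
i=grab_frame("side")[130:370,240:500,::-1]
cv2.imwrite("pics/rel.png",cv2.resize(i,None,fx=2.4,fy=2.4,interpolation=cv2.INTER_CUBIC))
E
```

```text
time_s: 7.65
ee_pos: [353.1, -297.0, 271.5]
ee_rot: [-180.0, -0.0, 59.7]
force: [0.5, 0.4, 0.2]
gripper_width: 79.6
gripper_force: 0.0
```

View pics/rel.png

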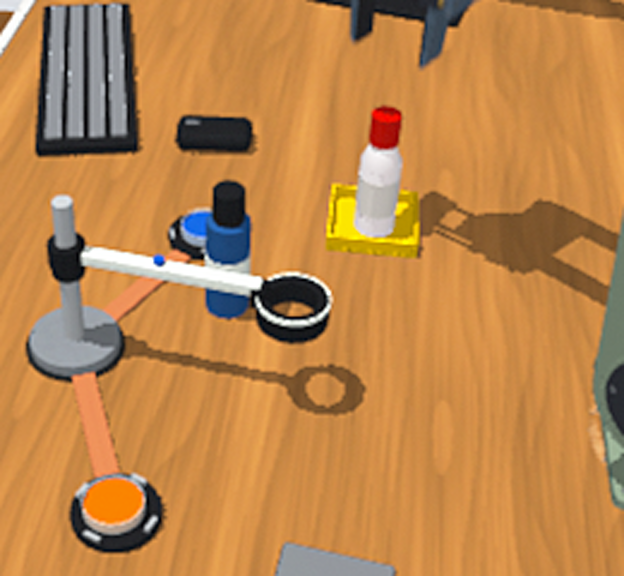

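The bottle stands upright in the tray at crop (378,190) and the gripper is clear. Next: straddle the bar 170 mm from the post with tool y tangential (yaw 174°), then follow the arc.

```bash
python3 to.py 495.4 -6.5 230 174.1
```

```text
t 7.7 at [ 355.6 -299.1  277.7] rot [1.793e+02 1.000e-01 5.980e+01] F [ 1.5 -1.8  3.9] w 80.2
shift m [ 0.3233 -0.0272  0.0467] yaw rad -1.9958
```

```bash
python3 -m crank '[{"grip":0.05,"x":0.03,"y":-0.003,"z":0,"yaw":-0.12},{"grip":0.05,"x":0.06,"y":-0.005,"z":0,"yaw":-0.24},{"grip":0.05,"x":0.09,"y":-0.008,"z":0,"yaw":-0.36},{"grip":0.05,"x":0.12,"y":-0.01,"z":0,"yaw":-0.48},{"grip":0.05,"x":0.15,"y":-0.013,"z":0,"yaw":-0.6}]' >/dev/null;  python3 to.py 495.4 -6.5 230 174.1
```

```text
t 8.12 at [ 418.1 -159.8  270.3] rot [180.    0.   94.4] F [ 0.8 -0.7  0.9] w 51.1
shift m [0.1469 0.0889 0.0403] yaw rad -1.3903
```

```bash
python3 -m crank '[{"grip":0.05,"x":0.029,"y":0.018,"z":0,"yaw":-0.12},{"grip":0.05,"x":0.058,"y":0.036,"z":0,"yaw":-0.24},{"grip":0.05,"x":0.087,"y":0.053,"z":0,"yaw":-0.36},{"grip":0.05,"x":0.116,"y":0.07,"z":0,"yaw":-0.48},{"grip":0.05,"x":0.14,"y":0.087,"z":0,"yaw":-0.6}]' >/dev/null;  python3 to.py 495.4 -6.5 230 174.1
```

```text
t 8.53 at [494.7 -13.  270.2] rot [180.   -0.  128.9] F [ 0.1  0.  -0.4] w 49.9
shift m [0.0047 0.0046 0.0402] yaw rad -0.789
```

```bash
python3 -m crank '[{"grip":0.05,"x":0.004,"y":0.005,"z":0.01,"yaw":-0.12},{"grip":0.05,"x":0.004,"y":0.005,"z":0.02,"yaw":-0.24},{"grip":0.05,"x":0.004,"y":0.005,"z":0.03,"yaw":-0.36},{"grip":0.05,"x":0.004,"y":0.005,"z":0.04,"yaw":-0.48},{"grip":0.05,"x":0.004,"y":0.005,"z":0.04,"yaw":-0.6}]' >/dev/null; python3 -m crank '[{"grip":0.05,"x":0,"y":0,"z":0,"yaw":-0.1},{"grip":0.05,"x":0,"y":0,"z":0,"yaw":-0.19},{"grip":0.05,"x":0,"y":0,"z":0,"yaw":-0.19},{"grip":0.05,"x":0,"y":0,"z":0,"yaw":-0.19},{"grip":0.05,"x":0,"y":0,"z":0,"yaw":-0.19}]' >/dev/null;  python3 to.py 495.4 -6.5 138 174.1
```

```text
t 9.37 at [495.8  -8.9 230.3] rot [-180.    -0.   173.7] F [0.  0.4 0. ] w 50.2
shift m [0.0006 0.0024 0.0923] yaw rad -0.0078
```

```bash
python3 -m crank '[{"grip":0.05,"x":0,"y":0.002,"z":0.02,"yaw":0},{"grip":0.05,"x":0,"y":0.002,"z":0.045,"yaw":0},{"grip":0.05,"x":0,"y":0.002,"z":0.065,"yaw":0},{"grip":0.05,"x":0,"y":0.002,"z":0.082,"yaw":0},{"grip":0.05,"x":0,"y":0.002,"z":0.092,"yaw":0}]'; python3 -m crank '[{"grip":0.024,"x":0,"y":0,"z":0,"yaw":0},{"grip":0.024,"x":0,"y":0,"z":0,"yaw":0},{"grip":0.024,"x":0,"y":0,"z":0,"yaw":0},{"grip":0.024,"x":0,"y":0,"z":0,"yaw":0},{"grip":0.024,"x":0,"y":0,"z":0,"yaw":0}]' 5
```

```text
time_s: 9.78
ee_pos: [494.9, -6.9, 136.6]
ee_rot: [-180.0, -0.2, 173.7]
force: [-0.5, 0.0, 0.1]
gripper_width: 50.0
gripper_force: 0.0
time_s: 10.2
ee_pos: [496.7, -7.0, 139.5]
ee_rot: [180.0, 0.1, 173.8]
force: [-0.8, -0.5, -0.6]
gripper_width: 24.0
gripper_force: 0.0
```

```bash
R='swing'; python3 -m crank '[{"grip":0.024,"x":-0.0004,"y":0.0118,"z":0,"yaw":0.07},{"grip":0.024,"x":-0.0016,"y":0.0235,"z":0,"yaw":0.14},{"grip":0.024,"x":-0.0037,"y":0.0351,"z":0,"yaw":0.21},{"grip":0.024,"x":-0.0065,"y":0.0465,"z":0,"yaw":0.28},{"grip":0.024,"x":-0.0101,"y":0.0578,"z":0,"yaw":0.35}]'; python3 to.py 606.9 107.7 138 113.5
```

```text
time_s: 10.62
ee_pos: [513.1, 49.3, 139.4]
ee_rot: [-180.0, 0.2, 153.5]
force: [0.5, -3.0, 1.2]
gripper_width: 23.8
gripper_force: 1.0
t 10.62 at [513.1  49.3 139.4] rot [-180.     0.2  153.5] F [ 0.5 -3.   1.2] w 23.8
shift m [-0.0579  0.0941  0.0015] yaw rad 0.6989
```

```bash
python3 -m crank '[{"grip":0.024,"x":-0.0004,"y":0.0118,"z":0,"yaw":0.07},{"grip":0.024,"x":-0.0016,"y":0.0235,"z":0,"yaw":0.14},{"grip":0.024,"x":-0.0037,"y":0.0351,"z":0,"yaw":0.21},{"grip":0.024,"x":-0.0065,"y":0.0465,"z":0,"yaw":0.28},{"grip":0.024,"x":-0.0101,"y":0.0578,"z":0,"yaw":0.35}]';python3 -m crank '[{"grip":0.024,"x":-0.0004,"y":0.0118,"z":0,"yaw":0.07},{"grip":0.024,"x":-0.0016,"y":0.0235,"z":0,"yaw":0.14},{"grip":0.024,"x":-0.0037,"y":0.0351,"z":0,"yaw":0.21},{"grip":0.024,"x":-0.0055,"y":0.043,"z":0,"yaw":0.26},{"grip":0.024,"x":-0.0055,"y":0.043,"z":0,"yaw":0.26}]'
cat > look.py <<'E'
import sys,cv2
from h import *
n=sys.argv[1]
f=grab_frame("top")[140:290,170:330,::-1]
cv2.imwrite(f"pics/{n}.png",cv2.resize(f,None,fx=4,fy=4,interpolation=cv2.INTER_CUBIC))
E
python3 look.py sw1
```

```text
time_s: 11.03
ee_pos: [547.3, 96.6, 139.2]
ee_rot: [-180.0, 0.1, 133.5]
force: [-0.8, -2.5, 0.3]
gripper_width: 24.3
gripper_force: 1.0
time_s: 11.45
ee_pos: [583.4, 123.2, 138.9]
ee_rot: [179.9, 0.0, 118.7]
force: [0.7, 0.3, -0.4]
gripper_width: 24.0
gripper_force: 0.0
```

View pics/sw1.png

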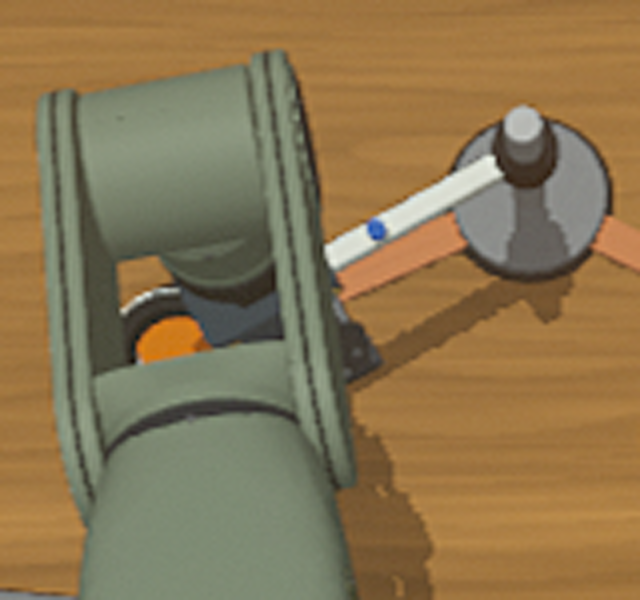

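Arm not yet at the dish: the bar shows from (500,165) to (335,265) and the dot is at (376,230). I'll compute its angle.

Run:
```python
from h import *
P=np.array([664.5,-24])
for u,v in [(376,230)]:
    q=back("top",170+(u-1.5)/4,140+(v-1.5)/4,143)[:2]-P; print(q,np.hypot(*q),np.degrees(np.arctan2(q[1],-q[0])))
for q in ((426,.7),(565.8,-13.4),(569.5,194.3)):
    q=np.array(q)-P; print(np.hypot(*q),np.degrees(np.arctan2(q[1],-q[0])))
```

```text
[-48.61482741  87.68278647] 100.25802953948326 60.9942693377773
239.77560342953993 5.912698007801108
99.26756771473757 6.129851081782593
238.07538722009883 66.48224265198162
```

```bash
python3 -m crank '[{"grip":0.024,"x":-0.0001,"y":0.006,"z":0,"yaw":0.036},{"grip":0.024,"x":-0.0004,"y":0.012,"z":0,"yaw":0.07},{"grip":0.024,"x":-0.0008,"y":0.016,"z":0,"yaw":0.095},{"grip":0.024,"x":-0.0011,"y":0.0185,"z":0,"yaw":0.11},{"grip":0.024,"x":-0.0012,"y":0.0195,"z":0,"yaw":0.117}]';python3 -m crank '[{"grip":0.05,"x":0,"y":0,"z":0,"yaw":0},{"grip":0.05,"x":0,"y":0,"z":0,"yaw":0},{"grip":0.05,"x":0,"y":0,"z":0,"yaw":0},{"grip":0.05,"x":0,"y":0,"z":0,"yaw":0},{"grip":0.05,"x":0,"y":0,"z":0,"yaw":0}]'; python3 -m crank '[{"grip":0.05,"x":0,"y":0,"z":-0.01,"yaw":0},{"grip":0.05,"x":0,"y":0,"z":-0.03,"yaw":0},{"grip":0.05,"x":0,"y":0,"z":-0.06,"yaw":0},{"grip":0.05,"x":0,"y":0,"z":-0.09,"yaw":0},{"grip":0.05,"x":0,"y":0,"z":-0.11,"yaw":0}]'; python3 to.py 420 0 250 113.5
```

```text
time_s: 11.92
ee_pos: [599.0, 130.7, 138.5]
ee_rot: [-180.0, -0.0, 112.1]
force: [-1.8, 0.4, 0.4]
gripper_width: 23.6
gripper_force: 0.7
time_s: 12.33
ee_pos: [599.6, 130.7, 138.5]
ee_rot: [180.0, 0.0, 112.1]
force: [-0.0, 0.2, -0.1]
gripper_width: 49.4
gripper_force: 0.0
time_s: 12.75
ee_pos: [600.4, 131.0, 252.3]
ee_rot: [179.7, 0.1, 112.1]
force: [0.5, -0.1, 0.2]
gripper_width: 49.7
gripper_force: 0.0
t 12.75 at [600.4 131.  252.3] rot [1.797e+02 1.000e-01 1.121e+02] F [ 0.5 -0.1  0.2] w 49.7
shift m [-0.0536 -0.2164  0.0014] yaw rad -0.0251
```

```bash
python3 -m crank '[{"grip":0.05,"x":-0.015,"y":-0.035,"z":0,"yaw":0},{"grip":0.05,"x":-0.03,"y":-0.07,"z":0,"yaw":0},{"grip":0.05,"x":-0.045,"y":-0.105,"z":0,"yaw":0},{"grip":0.05,"x":-0.06,"y":-0.14,"z":0,"yaw":0},{"grip":0.05,"x":-0.075,"y":-0.175,"z":0,"yaw":0}]' >/dev/null; python3 -m crank '[{"grip":0.05,"x":-0.03,"y":-0.02,"z":0,"yaw":0},{"grip":0.05,"x":-0.06,"y":-0.04,"z":0,"yaw":0},{"grip":0.05,"x":-0.09,"y":-0.06,"z":0,"yaw":0},{"grip":0.05,"x":-0.12,"y":-0.08,"z":0,"yaw":0},{"grip":0.05,"x":-0.15,"y":-0.1,"z":0,"yaw":0}]'; python3 look.py sw2
python3 - <<'E'
import cv2
from workcell import *
cv2.imwrite("pics/side9.png",grab_frame("side")[:,:,::-1])
E
```

```text
time_s: 13.58
ee_pos: [428.6, -182.6, 249.6]
ee_rot: [179.9, 0.1, 112.1]
force: [0.5, 0.8, 0.3]
gripper_width: 49.8
gripper_force: 0.0
```

View pics/sw2.png

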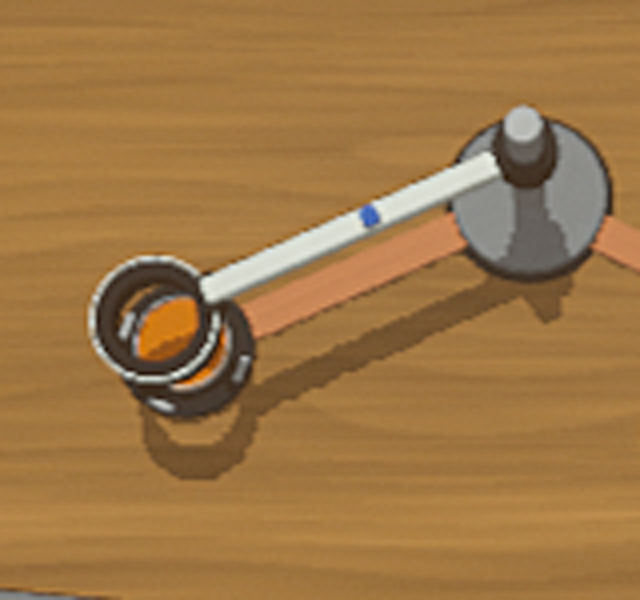

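Ring top centre is about (156,319), the dot (370,216). The dish underneath hasn't been moved. I'll compare the ring with the dish.

Run:
```python
from h import *
P=np.array([664.5,-24])
for u,v,z in [(370,216,143),(156,319,130)]:
    p=back("top",170+(u-1.5)/4,140+(v-1.5)/4,z)[:2];q=p-P; print(p,np.hypot(*q),np.degrees(np.arctan2(q[1],-q[0])))
```

```text
[624.2775935   67.25703241] 99.72807001872638 66.21405649331588
[565.81651933 193.54111221] 238.87771947500744 65.59946361038577
```

View pics/side9.png

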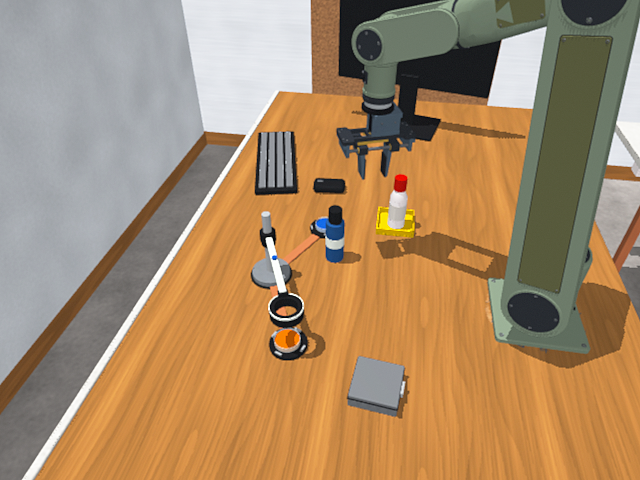

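Run:
```python
from h import *
import cv2
for n,(r0,r1,c0,c1) in (("top",(195,240,188,230)),("side",(285,330,262,310))):
    f=grab_frame(n); 
    for nm,cond in (("white",lambda a:(a.min(2)>150)),("black",lambda a:(a.max(2)<80))):
        m=np.zeros(f.shape[:2],np.uint8); m[r0:r1,c0:c1]=cond(f[r0:r1,c0:c1].astype(int))*255
        k,_=cv2.findContours(m,cv2.RETR_EXTERNAL,cv2.CHAIN_APPROX_NONE)
        k=max(k,key=len); x=cv2.boundingRect(k); e=cv2.fitEllipse(cv2.convexHull(k)) if len(k)>8 else None
        print(n,nm,len(k),x,e)
    i=f[r0-25:r1+25,c0-25:c1+25,::-1]; cv2.imwrite(f"pics/z_{n}.png",i)
a=cv2.imread("pics/z_top.png");b=cv2.imread("pics/z_side.png")
a=cv2.resize(a,(390,400),interpolation=cv2.INTER_CUBIC);b=cv2.resize(b,(400,400),interpolation=cv2.INTER_CUBIC)
cv2.imwrite("pics/z.png",np.hstack([a,b]))
# predicted ring (top z130) and dish for arm angles
def proj(n,X):
    c=camera_model(n); q=c["intrinsics"]@(c["R"]@X+c["t"]); return q[:2]/q[2]
for n in("top","side"):
  for a in (65,66,66.5,67):
    t=np.radians(a); C=np.array([664.5-240*np.cos(t),-24+240*np.sin(t)])
    for z in(130,):
        ph=np.linspace(0,2*np.pi,60); pts=np.array([proj(n,np.array([C[0]+37.5*np.cos(p),C[1]+37.5*np.sin(p),z])) for p in ph])
        print(n,a,pts.min(0).round(1),pts.max(0).round(1))
```

```text
top white 63 (193, 225, 30, 10) ((207.8258819580078, 223.05166625976562), (22.659740447998047, 29.243497848510742), 90.30782318115234)
top black 178 (194, 206, 36, 34) ((213.11724853515625, 224.40147399902344), (33.194854736328125, 42.17475891113281), 131.3656463623047)
side white 153 (268, 293, 36, 28) ((285.5429382324219, 306.3594055175781), (27.90740203857422, 36.132930755615234), 84.32511138916016)
side black 86 (270, 291, 32, 27) ((285.25244140625, 304.2625427246094), (27.240503311157227, 31.399681091308594), 89.68258666992188)
top 65 [192.6 204.8] [224.6 236.3]
top 66 [191.9 203.3] [223.9 234.7]
top 66.5 [191.6 202.5] [223.5 233.9]
top 67 [191.2 201.7] [223.2 233.1]
side 65 [270.1 293.3] [305.8 319.9]
side 66 [268.1 293.7] [303.8 320.3]
side 66.5 [267.1 293.9] [302.9 320.5]
side 67 [266.1 294. ] [301.9 320.7]
```

View pics/z.png

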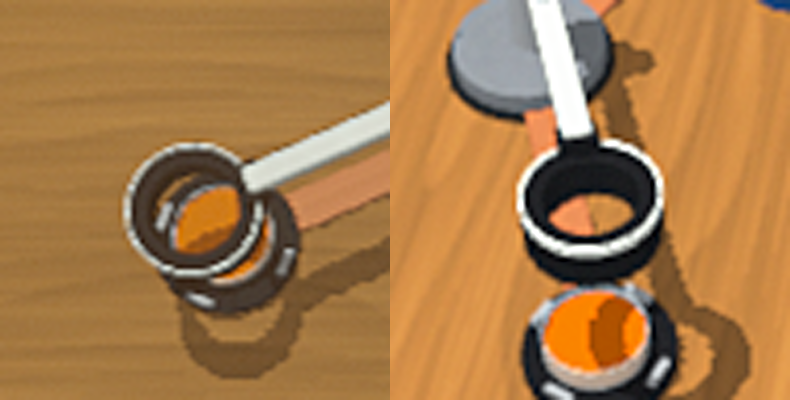

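Side-view ring extent of 268–304 px gives an arm angle of about 66.1°, against 66.5° for the dish, so the ring is about 2 mm off centre. The bottle is upright in the tray, the rest is undisturbed and the robot is clear.

```bash
python3 -c "
from workcell import *
print(job_done())"
```

```text
the job is handed in; nothing more can be done
None
```

The job is handed in at about 14 s robot time: the red-capped bottle stands upright in the yellow tray and the ring light is over the amber dish, about 2 mm off centre by my camera measurement; nothing else appeared moved in the pictures.

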